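# Hook up two tapered dust-hose reducers loosely and open the extraction gate

## Task

Get the dust extraction ready for the small sander: while the slide gate is still shut, stand the large grey reducer in the gate's port and the small blue reducer in the large one, both narrow end down, and only then pull the gate's blade fully open by its red knob. They must come off again after this job, so let each taper just settle into its rubber cuff under its own weight, straight and let go; pushed or dropped in from a height, it drags the cuff down and wedges. Leave the other things on the bench where they are.

Things in the scene. Friction and masses are not known exactly. Their poses are not given: they have to be found in the camera images.
- gate: Dust-extraction box, fixed on the bench, turned up to 0.3 rad: grey box 124 x 116 x 38 mm, grey hose spigot on its -x side; on top an aluminium slide gate (116 x 106 mm, top 56 mm above the bench) and on that an upright round port, 70 mm across, rim 96 mm above the bench. Origin: on the bench under the port's axis, z up. The blade slides out on its +y side.
- port_rim (a point): Centre of the port's mouth, level with the rim, 96 mm above the bench. The port is lined with a black rubber cuff whose bore is a cone, 53 mm across at the rim, 0.26 mm less per mm of depth.
- port_cuff (a joint): How far the rubber cuff in the port has been dragged down, m: 0 at the start, at most 0.006. It holds up to about 7 N downward, slips above that and stays where it is pushed.
- gate_blade (a joint): How far the gate's blade is pulled out, m: 0 shut, 0.060 fully open (stop). It moves along the gate's +y, resists with about 2 N and stays where it is left. At the start it is shut to within 4 mm.
- blade_knob (a point): Centre of the top of the upright red knob on the blade's end, 85 mm above the bench: 22 mm across, its barrel reaches 24 mm down from here. With the blade shut it is 88 mm from the port's axis along the gate's +y. A steel bar, 60 mm along the gate's x and 16 mm along y, lies below it, its top 28 mm below this point.
- large_reducer: Large reducer, loose grey plastic tapered sleeve, 0.11 kg, 68 mm tall, stands narrow end down. Origin: centre of its lower face, z up its axis. Tapered shank 45.6 mm across at the foot, 57 mm at 44 mm height (taper of the cuffs), then a straight ringed collar for gripping, 62 mm across, up to 68 mm. Resting loosely in the port its origin is about 67 mm above the gate's.
- large_rim (a point): Centre of the large reducer's mouth, 68 mm above its origin. In the mouth sits a black rubber cuff, its bore a cone, 41 mm across at the top, 0.26 mm less per mm of depth.
- large_cuff (a joint): How far the rubber cuff in the large reducer has been dragged down, m: 0 at the start, at most 0.006. It holds up to about 6 N, slips above that and stays where it is pushed.
- small_reducer: Small reducer, loose blue plastic tapered sleeve, 0.07 kg, 66 mm tall, stands narrow end down. Origin: centre of its lower face, z up its axis. Tapered shank 32 mm across at the foot, 44 mm at 46 mm height, then a straight ringed collar for gripping, 49 mm across, up to 66 mm. Resting loosely in the large reducer its origin is about 33.5 mm above the large one's.
- sanding_block: Cork sanding block, 63 x 112 x 37 mm, loose, a bystander. Origin: centre of its underside.
- tape_roll: Roll of masking tape lying flat, 96 mm across, 25 mm high, loose, a bystander. Origin: centre of its underside.
There are look-alikes about, which are no part of the job. Of the things that look like the small_reducer, the largest one is meant.

How it is judged:
By the outcome, as a careful person would: the job done as asked, in the order asked, and still so for the second after the job is handed in, with the robot touching nothing.
It also fails if it takes over 67 s, if anything falls off the work surface, if the arm or the gripper's body presses on something with over 40 N, if the wrist force passes 120 N, or if a joint passes its speed limit or range.

## Robot

A 6-joint arm with a two-finger parallel gripper is mounted at the origin on a cart in front of the work surface, level with it; the furniture and walls round the work are solid. World frame = base frame: x ahead of the robot, y to its left, z up, the work surface at z = 0. Lengths are in m, angles in rad, forces in N, time in s.
With the tool pointing down it reaches from about 0.35 to 1 m from the base axis. Payload 7.1 kg.
Tool frame: the origin (TCP) lies between the finger pads; the fingertips stand 22 mm ahead of it and the grasp point (between the pads) lies 3 mm ahead of it; z points along the fingers, y is the line along which they close (so a half turn about z gives the same grasp; the last joint's range is limited). The gripper opens to 85 mm and grips with 20 to 120 N. Pads are 22 mm wide; open, the fingers measure 114 mm over their backs; the gripper's body (76 mm by 85 mm) begins 54 mm behind the grasp point. The pads swing forward as they close: fully open they stand 13 mm farther back than shut.
Start: joints at [1.221, 0.423, 1.63, -0, 1.089, -0.019], TCP at [0.203, 0.591, 0.253] pointing down, gripper open.
Joint ranges: [-3, 3], [-0.9, 2.11], [0.09, 2.58], [-1.31, 4.45], [0.11, 2.69], [-2.54, 2.54]. Speed limits (rad/s): [2.39, 2.39, 3.01, 3.14, 3.14, 3.14].

## Interface

Orientations are given as a unit quaternion [x, y, z, w].
In Python, from cell import r, imaging gives the robot as it stands.
- The arm moves only by the tool step_arm, never from a script. Its argument "deltas" is a list that holds one entry, the list of rows, each a list of 7 numbers: the turn, a rotation vector about the tool's x, y, z as a fraction of full scale, then the shift along the tool's x, y, z as a fraction of full scale, then the closure, from -1 (fully open) to 1 (shut). In form: [[[wx, wy, wz, tx, ty, tz, grip], ...]]. A call has exactly 5 rows; each row shifts and turns the commanded pose from where the row before left it, along the tool's axes as they then stand; what a row does not reach is not made up. Full scale, the value 1, is 30 mm for a shift and 0.12 rad for a turn. A row lasts 1/10 s, in which the tool goes at most 50 mm and 8.59 degrees, less where a joint would pass 70% of its speed; a pose out of reach is approached as far as the arm can. A call with a number of a shift or a turn outside -1 to 1 is refused whole. A call with a gripper value outside its range is refused whole. The fingers move at their own pace and stop on an object; "squeeze" is the grip in N (left out, the last holds). Time passes only in rows, so rows that do not move let the fingers close, or fill a call up. It gives the time, the measured TCP pose, the force, the opening and the grip force at its end, in the units of the state.
- r.observe(): the state, without advancing time (a new reading comes with each control period).
- imaging.capture(name): name is "side" or "top"; returns a dict with "color" (420x560x3 uint8, red, green, blue), "depth" (420x560 float32, m along the optical axis (not along the pixel's ray), 0 where there is no reading), "fx", "fy", "cx", "cy" (pixels), "R" (3x3) and "t" (3): a world point X has camera coordinates R X + t. Camera axes: x right, y down, z forward; pixel columns grow to the right and rows downward; lengths in m; the calibration is good to about 2 mm. A picture is of the moment at which its call begins.
- r.job_done(): hands the job in; it is judged then, once.
Trained networks look in a picture, given as the dict that the camera call returned (one of the last four; its "shot" number tells which), for a name from the list of things; names that differ only in an ending like _2 or _b are one class to them, and where a whole thing is asked for, a point or a joint stands for the part that bears it (a point fixed in the world has none). Each returns a list of dicts, best first, with "p" (0 to 1); they miss things now and then, are a little off and sometimes report something else, mostly with a low value. They report only what shows in the picture. A call takes as long as a camera call. They do not tell look-alikes from the thing itself.
- imaging.masks_of(picture, target): "region" (420x560 bool, what is visible of it) and "extent" ([centre column, centre row, width, height] in pixels, round what is visible of it).
The state is a dict: "t": time; "joint_positions": joint angles; "dq": joint speeds; "effort": joint torques, N m; "tcp_pos": TCP position; "ee_rot": TCP orientation; "contact_force": force on the tool from outside, world axes, zero at the start; "ft_torque": the same for the moment, N m; "grip_width": finger opening in m; "finger_force": force on a finger pad.
Only numpy, scipy, OpenCV 4.12 (cv2) and the standard library are available. Lean on these libraries where they do the work, as an engineer would, in place of code of your own. Each camera call takes 0.05 s, during which the arm holds its last target. There are 200 camera calls.

## Working session

There is one attempt and no reset: what is moved stays moved. The work goes in short steps, Python scripts to look and compute and a tool call to move; the robot and the scene stay as the last step left them, time stands still between calls to the robot, and variables do not carry over. Pictures are saved under pics/ and viewed, at most 10 in all, crops included, and the job is handed in when it is done.

Besides the shell and the picture viewer there is one more tool, called after "Request:" as name(argument=value, ...), one argument or row to a line, values as JSON. step_arm: Moves the arm, as the interface text tells. Shift numbers are shares of 30 mm and turn numbers shares of 0.12 rad, none past 1 either way. Its arguments: {"type":"object","properties":{"deltas":{"type":"array"},"squeeze":{"type":"number"}},"required":["deltas"]}

```bash
mkdir -p pics; ls
cat > h.py <<'E'
import numpy as np, cv2
from cell import r, imaging
def pts(c,m):
    v,u=np.nonzero(m&(c["depth"]>0)); z=c["depth"][v,u]
    P=np.c_[(u-c["cx"])/c["fx"]*z,(v-c["cy"])/c["fy"]*z,z]
    return (P-c["t"])@np.asarray(c["R"])
def save(c,n): cv2.imwrite("pics/"+n+".png",c["color"][:,:,::-1])
E
python3 - <<'E'
from h import *
s=r.observe(); print(s)
for n in ["top","side"]:
    c=imaging.capture(n); save(c,n+"0"); print(n,c["shot"],-np.array(c["R"]).T@c["t"])
    for t in ["gate","large_reducer","small_reducer","blade_knob","sanding_block","tape_roll"]:
        for d in imaging.masks_of(c,t):
            P=pts(c,d["region"])
            if len(P): print(t,round(d["p"],2),np.round(d["extent"]),len(P),np.percentile(P,[2,50,98],axis=0).round(3).tolist())
E
```

```text
pics
{'t': 0.0, 'joint_positions': array([ 1.22103330e+00,  4.23878338e-01,  1.63069362e+00, -2.09767124e-05,
        1.08859574e+00, -1.90025212e-02]), 'dq': array([ 0.00110975, -0.00014082,  0.00140946, -0.00114179, -0.00075446,
        0.00026171]), 'effort': array([ 8.17866603e-04, -5.57392323e+01, -2.81741059e+01,  2.60563667e-05,
        7.35348032e-03, -1.38680065e-05]), 'tcp_pos': array([0.20278182, 0.59064386, 0.25252083]), 'ee_rot': array([ 1.64622550e-01,  9.86356323e-01, -7.75873843e-04, -1.35252537e-04]), 'contact_force': array([0.34705802, 0.69382374, 0.42045591]), 'ft_torque': array([-0.05381622, -0.00857486,  0.04027751]), 'finger_force': 0.0, 'grip_width': 0.08511967075502024}
top 1 [0.4295784  0.14837914 1.21045812]
gate 0.88 [317. 229.  75.  70.] 3434 [[0.419, 0.004, 0.03], [0.488, 0.071, 0.054], [0.553, 0.151, 0.097]]
large_reducer 0.96 [214. 244.  30.  30.] 484 [[0.419, 0.283, 0.008], [0.448, 0.318, 0.066], [0.475, 0.34, 0.071]]
small_reducer 0.73 [230. 205.  16.  14.] 188 [[0.517, 0.262, -0.003], [0.537, 0.281, 0.045], [0.552, 0.296, 0.051]]
small_reducer 0.59 [
[... 1021 characters left out ...]
.545, 0.291, 0.05]]
small_reducer 0.69 [300. 197.  22.  35.] 533 [[0.604, 0.265, 0.004], [0.624, 0.278, 0.052], [0.649, 0.309, 0.067]]
blade_knob 0.75 [281. 258.  59.  33.] 868 [[0.437, 0.07, 0.002], [0.474, 0.135, 0.051], [0.517, 0.164, 0.085]]
blade_knob 0.15 [300. 196.  23.  32.] 529 [[0.604, 0.265, 0.002], [0.624, 0.278, 0.052], [0.647, 0.31, 0.067]]
sanding_block 0.93 [193. 277.  60.  58.] 1894 [[0.287, 0.141, 0.002], [0.328, 0.187, 0.035], [0.373, 0.249, 0.038]]
sanding_block 0.15 [296. 285.  94.  94.] 5472 [[0.409, -0.009, 0.006], [0.473, 0.038, 0.055], [0.554, 0.146, 0.097]]
tape_roll 0.59 [334. 196.  40.  35.] 759 [[0.675, 0.234, 0.001], [0.717, 0.278, 0.018], [0.763, 0.324, 0.026]]
```

Run:
```python
from h import *
a=cv2.imread("pics/top0.png")[90:340,150:400]; b=cv2.imread("pics/side0.png")[150:370,150:400]
a=cv2.resize(a,(400,400)); b=cv2.resize(b,(400,352)); b=cv2.copyMakeBorder(b,0,48,0,0,0)
cv2.imwrite("pics/a.png",np.hstack([a,b]))
c=imaging.capture("top"); s=imaging.capture("side")
def top(xy,R,z0,z1):
    out=[]
    for cam in (c,s):
        P=pts(cam,np.ones((420,560),bool)); d=np.hypot(P[:,0]-xy[0],P[:,1]-xy[1])
        Q=P[(d<R)&(P[:,2]>z0)&(P[:,2]<z1)]
        (x,y),rr=cv2.minEnclosingCircle(Q[:,:2].astype(np.float32))
        out.append((len(Q),round(x,4),round(y,4),round(rr,4),Q.mean(0).round(4).tolist()))
    return out
print("large",top((.447,.311),.045,.06,.08))
print("small",top((.63,.291),.04,.058,.08))
print("port",top((.48,.05),.07,.088,.11))
print("knob",top((.49,.13),.06,.075,.095))
```

```text
large [(374, 0.4471, 0.3108, 0.0313, [0.4467, 0.3105, 0.067]), (351, 0.4445, 0.3086, 0.0331, [0.4434, 0.3057, 0.0665])]
small [(216, 0.6299, 0.2908, 0.0248, [0.6298, 0.2909, 0.0647]), (201, 0.6284, 0.2872, 0.0273, [0.6263, 0.2863, 0.0639])]
port [(373, 0.4962, 0.0589, 0.0351, [0.4965, 0.0588, 0.0947]), (542, 0.4936, 0.0568, 0.036, [0.4925, 0.0549, 0.0944])]
knob [(137, 0.4915, 0.1149, 0.0459, [0.4838, 0.1197, 0.0872]), (274, 0.4916, 0.1138, 0.0447, [0.487, 0.1034, 0.085])]
```

View pics/a.png

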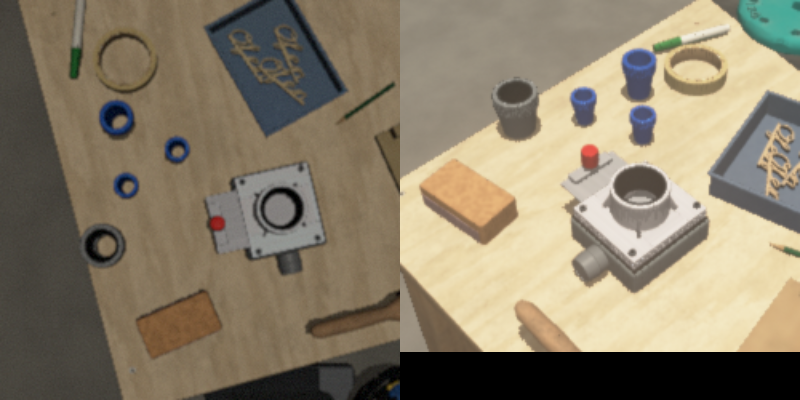

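```bash
cat >> h.py <<'E'
from scipy.spatial.transform import Rotation as Ro
def plan(x,y,z,yawy=None):
    """rotate about tool z first, then shift; yawy: wanted world angle of tool y (mod pi)"""
    s=r.observe(); R=Ro.from_quat(s["ee_rot"]); M=R.as_matrix()
    # tool-frame turn to get straight down & yaw
    a=np.arctan2(M[1,1],M[0,1]); t=a if yawy is None else a+(yawy-a+np.pi/2)%np.pi-np.pi/2
    Y=np.array([np.cos(t),np.sin(t),0]); Z=np.array([0,0,-1.]); T=np.c_[np.cross(Y,Z),Y,Z]
    w=(R.inv()*Ro.from_matrix(T)).as_rotvec()/.12
    d=T.T@(np.array([x,y,z])-s["tcp_pos"])/.03
    print("t",round(s["t"],2),"pos",s["tcp_pos"].round(4),"yawy",round(a,3),"turn",w.round(3),"shift",d.round(3),"F",s["contact_force"].round(2),"gw",round(s["grip_width"],4),"q6",round(s["joint_positions"][5],2))
E
python3 - <<'E'
from h import *
for n in ["top","side"]:
    c=imaging.capture(n); h=c["color"].astype(int)
    m=(h[:,:,0]>120)&(h[:,:,1]<70)&(h[:,:,2]<80); P=pts(c,m); P=P[(abs(P[:,0]-.48)<.05)&(abs(P[:,1]-.14)<.05)]
    T=P[P[:,2]>.08]; (x,y),rr=cv2.minEnclosingCircle(T[:,:2].astype(np.float32))
    print(n,len(P),len(T),T.mean(0).round(4),x,y,rr)
plan(.446,.310,.18,1.571)
E
```

```text
top 52 48 [0.4776 0.1471 0.0848] 0.47771701216697693 0.14690053462982178 0.00904887169599533
side 0 0 [nan nan nan] 0.0 0.0 0.0
t 0.9 pos [0.203  0.5911 0.2534] yawy 1.24 turn [ 1.000e-03  0.000e+00 -2.758e+00] shift [-8.099 -9.372  2.445] F [ 0.8  -0.84 -0.18] gw 0.0858 q6 -0.02<stdin>:6: RuntimeWarning: Mean of empty slice.
  ret = um.true_divide(
```

Request:
step_arm(
  deltas=[
    [[0,0,-0.55,0,0,0,-1],[0,0,-0.55,0,0,0,-1],[0,0,-0.55,0,0,0,-1],[0,0,-0.55,0,0,0,-1],[0,0,-0.55,0,0,0,-1]],
  ],
  squeeze=25,
)

```text
t: 1.4
tcp_pos: [0.203, 0.5911, 0.2534]
ee_rot: [-0.001, 1.0, 0.0, 0.0]
contact_force: [-0.2, 0.3, 0.1]
grip_width: 0.0853
finger_force: 0.0
```

Request:
step_arm(
  deltas=[
    [[0,0,0,-0.81,-0.94,0.24,-1],[0,0,0,-0.81,-0.94,0.24,-1],[0,0,0,-0.81,-0.94,0.24,-1],[0,0,0,-0.81,-0.94,0.24,-1],[0,0,0,-0.81,-0.94,0.24,-1]],
  ],
)

```text
t: 1.9
tcp_pos: [0.3251, 0.4489, 0.2172]
ee_rot: [0.0, 1.0, 0.0, 0.0]
contact_force: [0.7, 0.2, -0.2]
grip_width: 0.0856
finger_force: 0.0
```

Request:
step_arm(
  deltas=[
    [[0,0,0,-0.81,-0.94,0.24,-1],[0,0,0,-0.81,-0.94,0.24,-1],[0,0,0,-0.81,-0.94,0.24,-1],[0,0,0,-0.81,-0.94,0.24,-1],[0,0,0,-0.81,-0.94,0.24,-1]],
  ],
)

```text
t: 2.4
tcp_pos: [0.4467, 0.3078, 0.1813]
ee_rot: [0.0, 1.0, 0.0, 0.0]
contact_force: [0.7, -0.2, -0.5]
grip_width: 0.0853
finger_force: 0.0
```

Run:
```python
from h import *
plan(.446,.310,.057,1.571)
c=imaging.capture("side"); save(c,"s1"); t=imaging.capture("top")
cv2.imwrite("pics/b.png",np.hstack([cv2.resize(c["color"][100:300,150:350,::-1],(400,400)),cv2.resize(t["color"][160:310,140:290,::-1],(400,400))]))
plan(.446,.310,.057,1.571)
```

```text
t 2.4 pos [0.4467 0.3078 0.1813] yawy 1.57 turn [ 0.003  0.004 -0.008] shift [0.023 0.074 4.142] F [ 0.75 -0.16 -0.51] gw 0.0853 q6 -0.99
t 2.5 pos [0.4477 0.3059 0.1806] yawy 1.566 turn [-0.009 -0.003 -0.04 ] shift [0.056 0.135 4.119] F [-1.21  0.    0.46] gw 0.0854 q6 -0.99
```

View pics/b.png

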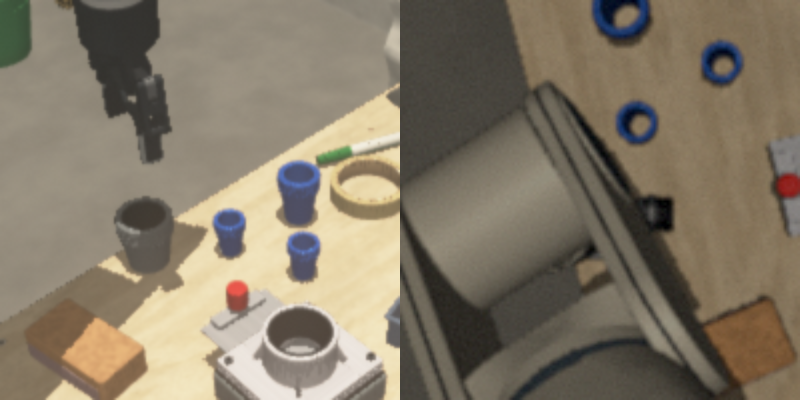

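Request:
step_arm(
  deltas=[
    [[0,0,0,0,0.05,0.85,-1],[0,0,0,0,0,0.85,-1],[0,0,0,0,0,0.85,-1],[0,0,0,0,0,0.85,-1],[0,0,0,0,0,0.73,-1]],
  ],
)

```text
t: 3.0
tcp_pos: [0.4453, 0.3108, 0.0564]
ee_rot: [0.0, 1.0, 0.0, -0.0]
contact_force: [1.0, -0.5, -0.1]
grip_width: 0.0853
finger_force: 0.0
```

Request:
step_arm(
  deltas=[
    [[0,0,0,0,0,0,0.6],[0,0,0,0,0,0,0.6],[0,0,0,0,0,0,0.6],[0,0,0,0,0,0,0.6],[0,0,0,0,0,0,0.6]],
  ],
)

```text
t: 3.5
tcp_pos: [0.4462, 0.3107, 0.0583]
ee_rot: [0.0, 1.0, 0.0, 0.001]
contact_force: [0.7, 0.7, -2.8]
grip_width: 0.0612
finger_force: 27.8
```

Run:
```python
from h import *
plan(.446,.310,.18,1.571)
c=imaging.capture("side"); cv2.imwrite("pics/c.png",cv2.resize(c["color"][130:280,160:310,::-1],(500,500)))
```

```text
t 3.5 pos [0.4462 0.3107 0.0583] yawy 1.57 turn [ 0.007  0.011 -0.009] shift [ 0.006 -0.025 -4.055] F [ 0.66  0.68 -2.77] gw 0.0612 q6 -0.98
```

View pics/c.png

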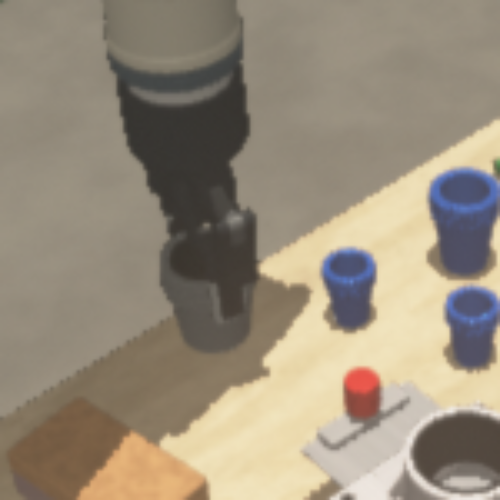

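Request:
step_arm(
  deltas=[
    [[0,0,0,0,0,-0.6,0.6],[0,0,0,0,0,-0.95,0.6],[0,0,0,0,0,-0.95,0.6],[0,0,0,0,0,-0.95,0.6],[0,0,0,0,0,-0.9,0.6]],
  ],
)

```text
t: 4.05
tcp_pos: [0.4457, 0.3103, 0.1895]
ee_rot: [0.0, 1.0, 0.0, 0.0]
contact_force: [0.4, 0.8, -1.2]
grip_width: 0.061
finger_force: 28.1
```

Request:
step_arm(
  deltas=[
    [[0,0,0,-0.16,-0.84,0,0.6],[0,0,0,-0.16,-0.84,0,0.6],[0,0,0,-0.16,-0.84,0,0.6],[0,0,0,-0.16,-0.84,0,0.6],[0,0,0,-0.16,-0.84,0,0.6]],
  ],
)

```text
t: 4.55
tcp_pos: [0.4696, 0.1834, 0.1883]
ee_rot: [0.0, 1.0, 0.0, 0.0]
contact_force: [0.3, 0.5, -0.9]
grip_width: 0.0613
finger_force: 28.1
```

Request:
step_arm(
  deltas=[
    [[0,0,0,-0.17,-0.84,0,0.6],[0,0,0,-0.17,-0.84,0,0.6],[0,0,0,-0.17,-0.84,0,0.6],[0,0,0,-0.17,-0.84,0,0.6],[0,0,0,-0.16,-0.84,0,0.6]],
  ],
)

```text
t: 5.05
tcp_pos: [0.4948, 0.0573, 0.1883]
ee_rot: [0.0, 1.0, 0.0, 0.0]
contact_force: [-0.0, -0.5, -1.7]
grip_width: 0.0612
finger_force: 28.1
```

```bash
cat >> h.py <<'E'
def circ(c,xy,R,z0,z1):
    P=pts(c,np.ones((420,560),bool)); d=np.hypot(P[:,0]-xy[0],P[:,1]-xy[1])
    Q=P[(d<R)&(P[:,2]>z0)&(P[:,2]<z1)]
    return Q
def fitc(Q,rad):
    from scipy.optimize import least_squares
    return least_squares(lambda p:np.hypot(Q[:,0]-p[0],Q[:,1]-p[1])-rad,Q[:,:2].mean(0)+[.01,.02],loss="soft_l1",f_scale=.001).x.round(4)
E
python3 - <<'E'
from h import *
plan(.496,.0588,.12,1.571)
c=imaging.capture("side"); t=imaging.capture("top")
save(c,"s2"); save(t,"t2")
cv2.imwrite("pics/d.png",np.hstack([cv2.resize(c["color"][130:330,210:410,::-1],(400,400)),cv2.resize(t["color"][150:300,240:390,::-1],(400,400))]))
for k in (c,t):
    for d in imaging.masks_of(k,"large_reducer")[:2]:
        P=pts(k,d["region"]); print(d["p"],d["extent"],len(P),np.percentile(P,[2,50,98],axis=0).round(3).tolist())
E
```

```text
t 5.05 pos [0.4948 0.0573 0.1883] yawy 1.57 turn [ 0.001  0.005 -0.01 ] shift [-0.039  0.051  2.277] F [-0.03 -0.47 -1.75] gw 0.0612 q6 -1.48
0.74 [297.4, 236.5, 31.0, 48.6] 940 [[0.464, 0.024, 0.134], [0.48, 0.045, 0.182], [0.511, 0.083, 0.201]]
```

View pics/d.png

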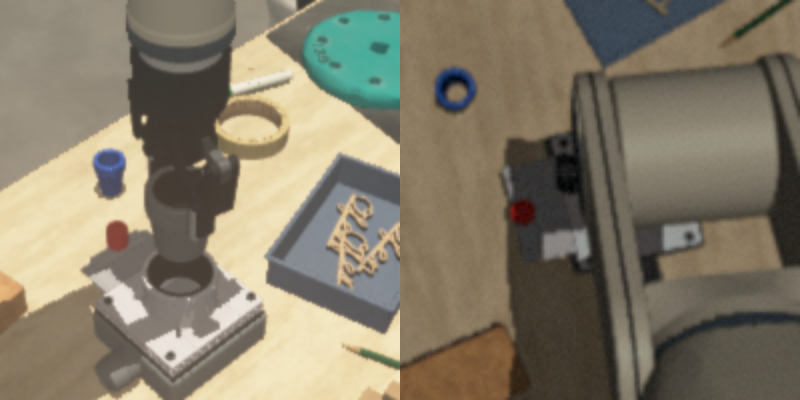

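Run:
```python
from h import *
c=imaging.capture("side"); d=imaging.masks_of(c,"large_reducer")[0]; m=cv2.erode(d["region"].astype(np.uint8),np.ones((3,3)))>0
P=pts(c,m); P=P[(np.hypot(P[:,0]-.49,P[:,1]-.055)<.05)&(P[:,2]<.205)]
cam=-np.array(c["R"]).T@c["t"]
def outer(Q,xy,rad):
    v=(cam[:2]-xy)/np.linalg.norm(cam[:2]-xy); return Q[((Q[:,:2]-xy)@v>.2*rad)]
xy=np.array([.494,.057])
for a,b in [(.128,.145),(.145,.16),(.16,.17),(.177,.185),(.185,.195)]:
    Q=outer(P[(P[:,2]>a)&(P[:,2]<b)],xy,.031); h=Q[:,2].mean()-.131
    rad=.031 if h>.044 else .0228+.13*h
    if len(Q)>15: print("red",a,len(Q),fitc(Q,rad))
A=pts(c,np.ones((420,560),bool)); A=A[np.hypot(A[:,0]-xy[0],A[:,1]-xy[1])<.045]
for a,b in [(.063,.075),(.075,.092)]:
    Q=outer(A[(A[:,2]>a)&(A[:,2]<b)],xy,.035); print("port",len(Q),fitc(Q,.035))
print("minz",np.percentile(P[:,2],[0.5,2]))
o=[r.observe() for _ in range(3)]; print([x["tcp_pos"].round(4) for x in o])
```

```text
red 0.128 82 [0.4946 0.0576]
red 0.145 114 [0.4945 0.0579]
red 0.16 59 [0.4946 0.0579]
red 0.177 49 [0.4947 0.0576]
red 0.185 91 [0.4946 0.0576]
port 157 [0.4948 0.0581]
port 199 [0.4948 0.0581]
minz [0.13529549 0.13683642]
[array([0.4946, 0.0589, 0.188 ]), array([0.4946, 0.0589, 0.188 ]), array([0.4946, 0.0589, 0.188 ])]
```

Request:
step_arm(
  deltas=[
    [[0,0,0,0,0.01,0.5,0.6],[0,0,0,0,0,0.5,0.6],[0,0,0,0,0,0.4,0.6],[0,0,0,0,0,0.3,0.6],[0,0,0,0,0,0.2,0.6]],
  ],
)

```text
t: 5.85
tcp_pos: [0.4947, 0.0587, 0.1303]
ee_rot: [-0.0, 1.0, -0.0, -0.0]
contact_force: [-0.8, -5.2, 1.1]
grip_width: 0.061
finger_force: 28.4
```

Request:
step_arm(
  deltas=[
    [[0,0,0,0,0,0.03,0.6],[0,0,0,0,0,0.03,0.6],[0,0,0,0,0,0,0.6],[0,0,0,0,0,0,0.6],[0,0,0,0,0,0,0.6]],
  ],
)

```text
t: 6.35
tcp_pos: [0.4946, 0.0584, 0.1292]
ee_rot: [0.0, 1.0, -0.0, -0.0]
contact_force: [-0.3, -5.3, -2.6]
grip_width: 0.0613
finger_force: 28.1
```

Run:
```python
from h import *
A=[]
for i in range(3):
    c=imaging.capture("side"); o=r.observe(); A.append(np.r_[o["tcp_pos"],o["contact_force"],o["ft_torque"]])
print(np.mean(A,0).round(4)); print(np.array(A)[:,2:6].round(3))
d=imaging.masks_of(c,"large_reducer")[0]; P=pts(c,d["region"]); print(d["p"],np.percentile(P,[1,50,99],axis=0).round(3))
```

```text
[ 0.4946  0.0584  0.1292 -0.5806 -5.4714 -2.174  -1.0339  0.0291 -0.0317]
[[ 0.129 -0.911 -4.978 -2.402]
 [ 0.129 -0.447 -5.91  -1.903]
 [ 0.129 -0.383 -5.526 -2.217]]
0.82 [[0.463 0.03  0.095]
 [0.477 0.052 0.128]
 [0.506 0.086 0.142]]
```

Request:
step_arm(
  deltas=[
    [[0,0,0,0,-0.02,0,0.6],[0,0,0,0,-0.01,0,0.6],[0,0,0,0,0,0,0.6],[0,0,0,0,0,0,0.6],[0,0,0,0,0,0,0.6]],
  ],
)

```text
t: 7.05
tcp_pos: [0.4948, 0.058, 0.1292]
ee_rot: [0.0, 1.0, 0.0, 0.0]
contact_force: [-0.7, -0.5, -2.1]
grip_width: 0.0613
finger_force: 28.2
```

```bash
cat >> h.py <<'E'
def fr():
    A=[]
    for i in range(3):
        c=imaging.capture("side"); o=r.observe(); A.append(np.r_[o["tcp_pos"],o["contact_force"],o["ft_torque"]])
    print(round(o["t"],2),np.mean(A,0).round(4),round(o["grip_width"],4)); return c
E
python3 -c "from h import *;fr()"
```

```text
7.2 [ 0.4948  0.0579  0.1292 -0.3847  0.0859 -0.8354 -0.0161  0.0342 -0.0132] 0.0609
```

Request:
step_arm(
  deltas=[
    [[0,0,0,0,-0.015,0,0.6],[0,0,0,0,0,0.03,0.6],[0,0,0,0,0,0.03,0.6],[0,0,0,0,0,0,0.6],[0,0,0,0,0,0,0.6]],
  ],
)

```text
t: 7.7
tcp_pos: [0.4947, 0.0573, 0.1273]
ee_rot: [0.0, 1.0, -0.0, -0.0]
contact_force: [-0.8, 0.9, -1.6]
grip_width: 0.0611
finger_force: 28.2
```

```bash
python3 -c "from h import *;fr()"
```

```text
7.85 [ 0.4947  0.0573  0.1273 -0.3166 -0.4305 -1.623  -0.0029  0.0066 -0.0127] 0.061
```

Request:
step_arm(
  deltas=[
    [[0,0,0,0,0,0.03,0.6],[0,0,0,0,0,0,0.6],[0,0,0,0,0,0.02,0.6],[0,0,0,0,0,0,0.6],[0,0,0,0,0,0,0.6]],
  ],
)

```text
t: 8.35
tcp_pos: [0.4946, 0.0574, 0.1257]
ee_rot: [0.0, 1.0, -0.0, -0.0]
contact_force: [-0.5, -0.3, -1.9]
grip_width: 0.0609
finger_force: 28.2
```

```bash
python3 -c "from h import *;fr()"
```

```text
8.5 [ 0.4946  0.0573  0.1258 -0.6725  0.1343 -1.5368  0.0506  0.1085  0.0033] 0.0612
```

Request:
step_arm(
  deltas=[
    [[0,0,0,0.007,0,0,0.6],[0,0,0,0,0,0.02,0.6],[0,0,0,0,0,0,0.6],[0,0,0,0,0,0,0.6],[0,0,0,0,0,0,0.6]],
  ],
)

```text
t: 9.0
tcp_pos: [0.4945, 0.0574, 0.1252]
ee_rot: [0.0, 1.0, 0.0, -0.0]
contact_force: [-1.3, 0.2, -1.1]
grip_width: 0.0614
finger_force: 28.2
```

```bash
python3 -c "from h import *;fr()"
```

```text
9.15 [ 0.4945  0.0574  0.1252 -0.6704  0.6922 -1.2019  0.1535  0.0895  0.0061] 0.0612
```

Request:
step_arm(
  deltas=[
    [[0,0,0,0.006,0.005,0,0.6],[0,0,0,0,0,0.02,0.6],[0,0,0,0,0,0,0.6],[0,0,0,0,0,0,0.6],[0,0,0,0,0,0,0.6]],
  ],
)

```text
t: 9.65
tcp_pos: [0.4944, 0.0574, 0.1246]
ee_rot: [0.0, 1.0, -0.0, 0.0]
contact_force: [0.2, -0.2, -1.3]
grip_width: 0.061
finger_force: 28.3
```

```bash
python3 -c "from h import *;fr()"
```

```text
9.8 [ 0.4944  0.0575  0.1246 -0.0413 -0.1257 -1.9317 -0.0058  0.042   0.0187] 0.0613
```

Request:
step_arm(
  deltas=[
    [[0,0,0,0,0,0.012,0.6],[0,0,0,0,0,0,0.6],[0,0,0,0,0,0,0.6],[0,0,0,0,0,0,-0.2],[0,0,0,0,0,0,-1]],
  ],
)

```text
t: 10.3
tcp_pos: [0.4945, 0.0575, 0.1243]
ee_rot: [0.0, 1.0, 0.0, 0.0]
contact_force: [-0.1, 0.4, -0.5]
grip_width: 0.0737
finger_force: 0.0
```

Request:
step_arm(
  deltas=[
    [[0,0,0,0,0,0,-1],[0,0,0,0,0,0,-1],[0,0,0,0,0,0,-1],[0,0,0,0,0,0,-1],[0,0,0,0,0,0,-1]],
  ],
)

```text
t: 10.8
tcp_pos: [0.4944, 0.0575, 0.1242]
ee_rot: [0.0, 1.0, -0.0, 0.0]
contact_force: [0.5, -0.7, -0.0]
grip_width: 0.0855
finger_force: 0.0
```

Request:
step_arm(
  deltas=[
    [[0,0,0,0,0,-0.2,-1],[0,0,0,0,0,-0.5,-1],[0,0,0,0,0,-0.9,-1],[0,0,0,0,0,-0.9,-1],[0,0,0,0,0,-0.9,-1]],
  ],
)

```text
t: 11.3
tcp_pos: [0.4942, 0.0575, 0.2277]
ee_rot: [0.0, 1.0, 0.0, -0.0]
contact_force: [0.8, -0.2, -0.3]
grip_width: 0.0853
finger_force: 0.0
```

Run:
```python
from h import *
c=fr()
d=imaging.masks_of(c,"large_reducer")[0]; P=pts(c,d["region"]); print(d["p"],np.percentile(P,[1,50,99],axis=0).round(4))
cam=-np.array(c["R"]).T@c["t"]; xy=np.array([.4945,.0575]); v=(cam[:2]-xy)/np.linalg.norm(cam[:2]-xy)
for a,b in [(.113,.122),(.122,.131)]:
    Q=P[(P[:,2]>a)&(P[:,2]<b)&(((P[:,:2]-xy)@v)>.01)]; print(len(Q),fitc(Q,.031))
T=P[P[:,2]>.125]; print("top z hist",np.histogram(T[:,2],bins=np.arange(.125,.145,.002)))
plan(.629,.290,.22,1.571)
```

```text
11.45 [ 0.4962  0.0576  0.2301  0.2015  0.2225  0.7225 -0.007   0.0008 -0.0176] 0.0855
0.86 [[0.4633 0.0256 0.0926]
 [0.492  0.0507 0.1276]
 [0.5209 0.083  0.1368]]
105 [0.4943 0.057 ]
123 [0.4941 0.0569]
top z hist (array([ 53,  46,  59,  63, 200, 159,   7,   0,   0]), array([0.125, 0.127, 0.129, 0.131, 0.133, 0.135, 0.137, 0.139, 0.141,
       0.143]))
t 11.5 pos [0.4946 0.0575 0.2269] yawy 1.57 turn [ 0.001  0.014 -0.008] shift [-4.483  7.749  0.232] F [-0.4   0.13 -1.12] gw 0.0854 q6 -1.48
```

Request:
step_arm(
  deltas=[
    [[0,0,0,-0.445,0.773,0,-1],[0,0,0,-0.445,0.773,0,-1],[0,0,0,-0.445,0.773,0,-1],[0,0,0,-0.445,0.773,0,-1],[0,0,0,-0.445,0.773,0,-1]],
  ],
)

```text
t: 12.0
tcp_pos: [0.5608, 0.1741, 0.2246]
ee_rot: [0.0, 1.0, -0.0, -0.001]
contact_force: [0.5, 0.2, 0.2]
grip_width: 0.0856
finger_force: 0.0
```

Request:
step_arm(
  deltas=[
    [[0,0,0,-0.445,0.773,0,-1],[0,0,0,-0.445,0.773,0,-1],[0,0,0,-0.445,0.773,0,-1],[0,0,0,-0.445,0.773,0,-1],[0,0,0,-0.445,0.773,0,-1]],
  ],
)

```text
t: 12.5
tcp_pos: [0.6276, 0.2899, 0.2242]
ee_rot: [0.0, 1.0, -0.001, -0.001]
contact_force: [0.3, 0.2, 0.4]
grip_width: 0.0855
finger_force: 0.0
```

Run:
```python
from h import *
c=fr(); t=imaging.capture("top"); plan(.628,.2893,.058,1.571)
cv2.imwrite("pics/e.png",np.hstack([cv2.resize(c["color"][130:330,190:390,::-1],(400,400)),cv2.resize(t["color"][130:330,180:380,::-1],(400,400))]))
cam=-np.array(c["R"]).T@c["t"]
d=[d for d in imaging.masks_of(c,"small_reducer") if abs(d["extent"][0]-300)<12][0]; P=pts(c,cv2.erode(d["region"].astype(np.uint8),np.ones((2,2)))>0)
xy=np.array([.6285,.29]); v=(cam[:2]-xy)/np.linalg.norm(cam[:2]-xy)
P=P[(((P[:,:2]-xy)@v)>.005)]
for a,b in [(.048,.063),(.01,.04)]:
    Q=P[(P[:,2]>a)&(P[:,2]<b)]; print(len(Q),fitc(Q,.0245 if a>.04 else .016+.13*Q[:,2].mean()))
```

```text
12.65 [ 0.6285  0.2917  0.2243  0.5333  0.4628 -0.028   0.0341 -0.0118  0.0103] 0.0858
t 12.7 pos [0.6271 0.2892 0.2243] yawy 1.571 turn [-0.012 -0.024 -0.001] shift [-3.000e-02  5.000e-03  5.543e+00] F [-0.9   0.03 -0.29] gw 0.0851 q6 -1.16
100 [0.628  0.2897]
123 [0.6285 0.2896]
```

View pics/e.png

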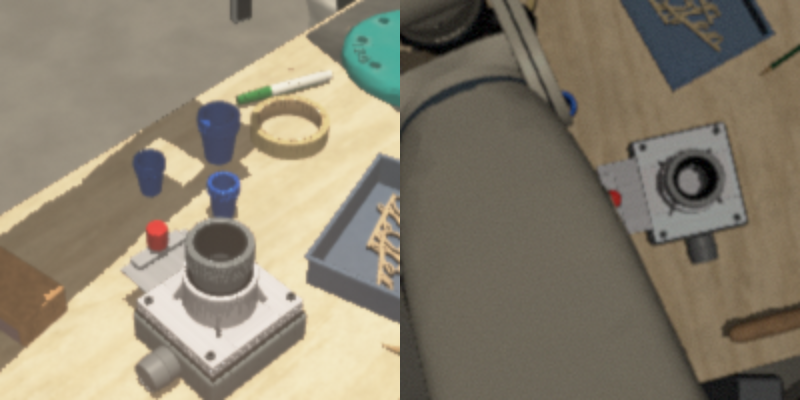

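Request:
step_arm(
  deltas=[
    [[0,0,0,0,0,0.7,-1],[0,0,0,0,0,0.7,-1],[0,0,0,0,0,0.7,-1],[0,0,0,0,0,0.7,-1],[0,0,0,0,0,0.7,-1]],
  ],
)

```text
t: 13.25
tcp_pos: [0.6273, 0.2879, 0.1202]
ee_rot: [0.001, 1.0, -0.0, -0.001]
contact_force: [-0.4, 0.7, -0.0]
grip_width: 0.0856
finger_force: 0.0
```

Request:
step_arm(
  deltas=[
    [[0,0,0,0,0,0.7,-1],[0,0,0,0,0,0.6,-1],[0,0,0,0,0,0.4,-1],[0,0,0,0,0,0.2,-1],[0,0,0,0,0,0.07,-1]],
  ],
)

```text
t: 13.75
tcp_pos: [0.6279, 0.289, 0.0617]
ee_rot: [0.0, 1.0, -0.0, -0.0]
contact_force: [0.5, -0.4, -0.4]
grip_width: 0.0852
finger_force: 0.0
```

Request:
step_arm(
  deltas=[
    [[0,0,0,0,0,0,0.6],[0,0,0,0,0,0,0.6],[0,0,0,0,0,0,0.6],[0,0,0,0,0,0,0.6],[0,0,0,0,0,0,0.6]],
  ],
)

```text
t: 14.25
tcp_pos: [0.6287, 0.2896, 0.0632]
ee_rot: [0.0, 1.0, 0.0, 0.001]
contact_force: [-0.5, -0.9, 5.8]
grip_width: 0.0482
finger_force: 26.0
```

Request:
step_arm(
  deltas=[
    [[0,0,0,0,0,0,0.6],[0,0,0,0,0,0,0.6],[0,0,0,0,0,0,0.6],[0,0,0,0,0,0,0.6],[0,0,0,0,0,0,0.6]],
  ],
)

```text
t: 14.75
tcp_pos: [0.6287, 0.2896, 0.0632]
ee_rot: [0.0, 1.0, 0.0, 0.001]
contact_force: [-0.2, 0.2, 6.2]
grip_width: 0.0481
finger_force: 26.0
```

Run:
```python
from h import *
c=fr()
```

```text
14.9 [ 0.6287  0.2896  0.0632 -0.2708 -0.6477  6.3551 -0.0404  0.0942 -0.007 ] 0.0482
```

Request:
step_arm(
  deltas=[
    [[0,0,0,0,0,-0.3,0.6],[0,0,0,0,0,-0.6,0.6],[0,0,0,0,0,-0.7,0.6],[0,0,0,0,0,-0.7,0.6],[0,0,0,0,0,-0.7,0.6]],
  ],
)

```text
t: 15.4
tcp_pos: [0.6281, 0.2893, 0.1543]
ee_rot: [0.0, 1.0, 0.0, 0.0]
contact_force: [1.0, 0.2, -1.0]
grip_width: 0.0482
finger_force: 26.1
```

Request:
step_arm(
  deltas=[
    [[0,0,0,0,0,-0.7,0.6],[0,0,0,0,0,-0.7,0.6],[0,0,0,0,0,-0.7,0.6],[0,0,0,0,0,-0.5,0.6],[0,0,0,0,0,-0.25,0.6]],
  ],
)

```text
t: 15.9
tcp_pos: [0.6286, 0.2895, 0.2403]
ee_rot: [0.0, 1.0, 0.001, 0.001]
contact_force: [-0.5, -0.3, 0.1]
grip_width: 0.0483
finger_force: 26.1
```

Request:
step_arm(
  deltas=[
    [[0,0,0,0.447,-0.775,0,0.6],[0,0,0,0.447,-0.775,0,0.6],[0,0,0,0.447,-0.775,0,0.6],[0,0,0,0.447,-0.775,0,0.6],[0,0,0,0.447,-0.775,0,0.6]],
  ],
)

```text
t: 16.4
tcp_pos: [0.5599, 0.1721, 0.2373]
ee_rot: [0.0, 1.0, -0.0, -0.0]
contact_force: [-0.7, -0.1, -0.2]
grip_width: 0.0483
finger_force: 26.1
```

Request:
step_arm(
  deltas=[
    [[0,0,0,0.447,-0.775,0,0.6],[0,0,0,0.447,-0.775,0,0.6],[0,0,0,0.447,-0.775,0,0.6],[0,0,0,0.447,-0.775,0,0.6],[0,0,0,0.447,-0.775,0,0.6]],
  ],
)

```text
t: 16.9
tcp_pos: [0.4927, 0.056, 0.2375]
ee_rot: [0.0, 1.0, -0.0, -0.0]
contact_force: [0.5, -0.5, -0.6]
grip_width: 0.0477
finger_force: 26.1
```

Run:
```python
from h import *
c=fr(); c=fr(); save(c,"s5")
cam=-np.array(c["R"]).T@c["t"]; xy=np.array([.494,.057]); v=(cam[:2]-xy)/np.linalg.norm(cam[:2]-xy)
d=imaging.masks_of(c,"small_reducer"); d=[k for k in d if len(pts(c,k["region"])) and np.hypot(*(np.median(pts(c,k["region"]),0)[:2]-xy))<.05][0]
P=pts(c,cv2.erode(d["region"].astype(np.uint8),np.ones((3,3)))>0); print("z",np.percentile(P[:,2],[1,99]))
P=P[((P[:,:2]-xy)@v)>.005]; f=.175
for a,b in [(.178,.19),(.19,.205),(.205,.216),(.223,.24)]:
    Q=P[(P[:,2]>a)&(P[:,2]<b)]; h=Q[:,2].mean()-f
    if len(Q)>10: print("small",a,len(Q),fitc(Q,.0245 if h>.046 else .016+.13*h))
A=pts(c,np.ones((420,560),bool)); A=A[(np.hypot(A[:,0]-xy[0],A[:,1]-xy[1])<.04)&(((A[:,:2]-xy)@v)>.01)]
for a,b in [(.113,.122),(.122,.133)]:
    Q=A[(A[:,2]>a)&(A[:,2]<b)]; print("large",len(Q),fitc(Q,.031))
```

```text
17.05 [ 0.4915  0.0548  0.2373 -1.3172 -0.627  -0.6761 -0.0375  0.0178  0.0032] 0.0482
17.2 [ 0.494   0.057   0.2378 -0.3257 -0.2676 -0.514  -0.0031  0.0011 -0.0154] 0.0481
z [0.18085649 0.24187398]
small 0.178 59 [0.4943 0.0569]
small 0.19 98 [0.4938 0.057 ]
small 0.205 48 [0.4941 0.0567]
small 0.223 127 [0.4944 0.0564]
large 104 [0.4942 0.057 ]
large 151 [0.4941 0.0569]
```

Request:
step_arm(
  deltas=[
    [[0,0,0,0,0.005,0.6,0.6],[0,0,0,0,0,0.6,0.6],[0,0,0,0,0,0.5,0.6],[0,0,0,0,0,0.35,0.6],[0,0,0,0,0,0.2,0.6]],
  ],
)

```text
t: 17.75
tcp_pos: [0.4937, 0.0575, 0.1692]
ee_rot: [0.0, 1.0, -0.0, -0.001]
contact_force: [0.7, 0.3, -0.9]
grip_width: 0.0482
finger_force: 26.2
```

```bash
python3 -c "from h import *;fr();fr()"
```

```text
17.9 [ 0.4937  0.0573  0.1695 -0.4269 -0.1608 -0.7338  0.0008 -0.0366 -0.0028] 0.0484
18.05 [ 0.4942  0.0572  0.1707 -0.2957 -0.0485 -0.5099  0.0092 -0.0042 -0.0059] 0.0484
```

Request:
step_arm(
  deltas=[
    [[0,0,0,0,0,0.05,0.6],[0,0,0,0,0,0.05,0.6],[0,0,0,0,0,0,0.6],[0,0,0,0,0,0,0.6],[0,0,0,0,0,0,0.6]],
  ],
)

```text
t: 18.55
tcp_pos: [0.4939, 0.057, 0.1672]
ee_rot: [0.0, 1.0, 0.0, 0.0]
contact_force: [0.0, -0.3, -0.1]
grip_width: 0.048
finger_force: 26.2
```

```bash
python3 -c "from h import *;fr();fr()"
```

```text
18.7 [ 0.4938  0.057   0.1672  0.9116  0.456  -0.6351  0.0638 -0.0573 -0.0177] 0.0484
18.85 [ 0.4938  0.057   0.1672  0.442  -0.1541 -0.0176  0.0557 -0.0862  0.0008] 0.0484
```

Request:
step_arm(
  deltas=[
    [[0,0,0,-0.01,0.006,0,0.6],[0,0,0,0,0,0.04,0.6],[0,0,0,0,0,0,0.6],[0,0,0,0,0,0,0.6],[0,0,0,0,0,0,0.6]],
  ],
)

```text
t: 19.35
tcp_pos: [0.494, 0.0572, 0.1659]
ee_rot: [0.0, 1.0, -0.0, -0.0]
contact_force: [0.2, -0.1, 0.1]
grip_width: 0.0478
finger_force: 26.2
```

```bash
python3 -c "from h import *;fr();fr()"
```

```text
19.5 [ 0.494   0.0572  0.1659 -0.0847  0.322  -0.4164  0.0411 -0.0467  0.0042] 0.0481
19.65 [ 0.494   0.0572  0.1659  0.1993  0.1464 -0.5957  0.033  -0.0681  0.0179] 0.0483
```

Request:
step_arm(
  deltas=[
    [[0,0,0,-0.01,0.006,0,0.6],[0,0,0,0,0,0.03,0.6],[0,0,0,0,0,0,0.6],[0,0,0,0,0,0,0.6],[0,0,0,0,0,0,0.6]],
  ],
)

```text
t: 20.15
tcp_pos: [0.4943, 0.0574, 0.165]
ee_rot: [0.0, 1.0, -0.0, -0.0]
contact_force: [-0.3, -0.0, -0.1]
grip_width: 0.0482
finger_force: 26.2
```

```bash
python3 -c "from h import *;fr();fr()"
```

```text
20.3 [ 0.4943  0.0574  0.1651 -0.4148  0.133  -0.9378  0.0121 -0.0255 -0.0207] 0.0482
20.45 [ 0.4943  0.0574  0.1651  0.4444  0.2948 -0.5018 -0.0049 -0.0171  0.0179] 0.0481
```

Request:
step_arm(
  deltas=[
    [[0,0,0,0,0,0.03,0.6],[0,0,0,0,0,0,0.6],[0,0,0,0,0,0,0.6],[0,0,0,0,0,0,0.6],[0,0,0,0,0,0,0.6]],
  ],
)

```text
t: 20.95
tcp_pos: [0.4944, 0.0574, 0.1642]
ee_rot: [0.0, 1.0, -0.0, 0.0]
contact_force: [0.6, -0.8, -1.5]
grip_width: 0.0478
finger_force: 26.2
```

```bash
python3 -c "from h import *;fr();fr()"
```

```text
21.1 [ 0.4944  0.0574  0.1642 -0.0512 -0.2021 -0.9535 -0.0352 -0.074  -0.0249] 0.0483
21.25 [ 0.4944  0.0574  0.1642  0.4556 -0.5436 -0.3236 -0.075  -0.052   0.0097] 0.0481
```

Request:
step_arm(
  deltas=[
    [[0,0,0,-0.003,-0.004,0.017,0.6],[0,0,0,0,0,0,0.6],[0,0,0,0,0,0,0.6],[0,0,0,0,0,0,0.6],[0,0,0,0,0,0,0.6]],
  ],
)

```text
t: 21.75
tcp_pos: [0.4944, 0.0573, 0.1636]
ee_rot: [0.0, 1.0, 0.0, -0.0]
contact_force: [-0.6, -0.4, 0.2]
grip_width: 0.0479
finger_force: 26.2
```

```bash
python3 -c "from h import *;fr();fr()"
```

```text
21.9 [ 0.4944  0.0573  0.1637 -0.1723 -0.3323 -1.3484 -0.0428 -0.0098  0.0094] 0.0479
22.05 [ 0.4944  0.0573  0.1636  0.308  -0.0039 -0.4756 -0.0193 -0.0182  0.0155] 0.0482
```

Request:
step_arm(
  deltas=[
    [[0,0,0,0,0,0.012,0.6],[0,0,0,0,0,0,0.6],[0,0,0,0,0,0,0.6],[0,0,0,0,0,0,0.6],[0,0,0,0,0,0,0.6]],
  ],
)

```text
t: 22.55
tcp_pos: [0.4945, 0.0573, 0.1633]
ee_rot: [0.0, 1.0, 0.0, 0.0]
contact_force: [-0.1, -0.5, -0.3]
grip_width: 0.0485
finger_force: 26.3
```

```bash
python3 -c "from h import *;fr();fr()"
```

```text
22.7 [ 0.4945  0.0573  0.1633  0.1333 -0.2207 -0.4282 -0.046  -0.0113  0.0153] 0.0482
22.85 [ 0.4945  0.0573  0.1633  0.2055  0.079   0.0674 -0.0448 -0.0158 -0.0154] 0.0479
```

Request:
step_arm(
  deltas=[
    [[0,0,0,0,0,0,0],[0,0,0,0,0,0,-0.5],[0,0,0,0,0,0,-1],[0,0,0,0,0,0,-1],[0,0,0,0,0,0,-1]],
  ],
)

```text
t: 23.35
tcp_pos: [0.4944, 0.0573, 0.1633]
ee_rot: [0.0, 1.0, -0.0, -0.0]
contact_force: [0.8, 0.4, 0.2]
grip_width: 0.0855
finger_force: 0.0
```

Request:
step_arm(
  deltas=[
    [[0,0,0,0,0,0,-1],[0,0,0,0,0,0,-1],[0,0,0,0,0,0,-1],[0,0,0,0,0,0,-1],[0,0,0,0,0,0,-1]],
  ],
)

```text
t: 23.85
tcp_pos: [0.4944, 0.0573, 0.1633]
ee_rot: [0.0, 1.0, 0.0, -0.0]
contact_force: [0.1, 0.1, -0.9]
grip_width: 0.0854
finger_force: 0.0
```

Request:
step_arm(
  deltas=[
    [[0,0,0,0,0,-0.3,-1],[0,0,0,0,0,-0.6,-1],[0,0,0,0,0,-0.7,-1],[0,0,0,0,0,-0.7,-1],[0,0,0,0,0,-0.7,-1]],
  ],
)

```text
t: 24.35
tcp_pos: [0.4944, 0.0573, 0.2548]
ee_rot: [0.0, 1.0, 0.0, 0.0]
contact_force: [-0.2, -0.3, 0.8]
grip_width: 0.0853
finger_force: 0.0
```

Run:
```python
from h import *
c=fr(); t=imaging.capture("top"); 
cv2.imwrite("pics/f.png",np.hstack([cv2.resize(c["color"][130:330,190:390,::-1],(400,400)),cv2.resize(t["color"][130:330,180:380,::-1],(400,400))]))
# gate yaw from plate bolts/edges not used: knob/port directions; print stack rim
xy=np.array([.494,.057])
A=pts(c,np.ones((420,560),bool)); A=A[(np.hypot(A[:,0]-xy[0],A[:,1]-xy[1])<.032)]
cam=-np.array(c["R"]).T@c["t"]; v=(cam[:2]-xy)/np.linalg.norm(cam[:2]-xy)
F=A[((A[:,:2]-xy)@v)>.008]
for a,b,rad in [(.113,.122,.031),(.122,.133,.031),(.148,.156,.0245),(.156,.165,.0245)]:
    Q=F[(F[:,2]>a)&(F[:,2]<b)]; print(len(Q),fitc(Q,rad))
print(np.percentile(A[A[:,2]<.19][:,2],[95,98,99]))
h=c["color"].astype(int); m=(h[:,:,0]>110)&(h[:,:,1]<80)&(h[:,:,2]<80); P=pts(c,m); P=P[(abs(P[:,0]-.48)<.04)&(abs(P[:,1]-.14)<.04)&(P[:,2]<.082)]; 
print("knob side",len(P),fitc(P,.011) if len(P)>5 else 0)
plan(.476,.1455,.2,.207)
```

```text
24.5 [ 0.4959  0.0574  0.2566  0.8007  0.2673  0.7459 -0.0109 -0.007   0.0044] 0.0856
101 [0.4942 0.0572]
138 [0.4941 0.0573]
79 [0.4942 0.0571]
112 [0.4942 0.0572]
[0.16653442 0.16726926 0.1676362 ]
knob side 63 [0.4674 0.1269]
t 24.55 pos [0.4946 0.0573 0.2539] yawy 1.57 turn [9.0000e-03 9.0000e-03 1.1358e+01] shift [ 3.005e+00 -2.000e-03  1.795e+00] F [-1.45 -0.28 -0.01] gw 0.0854 q6 -1.48
```

View pics/f.png

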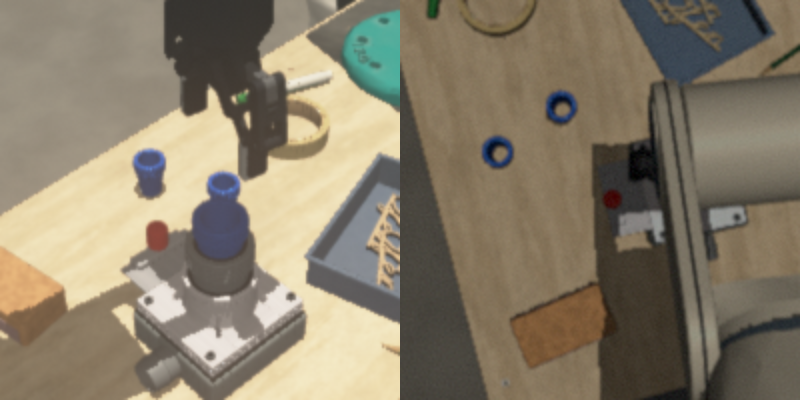

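Request:
step_arm(
  deltas=[
    [[0,0,1,0,0,0,-1],[0,0,1,0,0,0,-1],[0,0,1,0,0,0,-1],[0,0,1,0,0,0,-1],[0,0,1,0,0,0,-1]],
  ],
)

```text
t: 25.05
tcp_pos: [0.4937, 0.0572, 0.2521]
ee_rot: [0.298, 0.954, -0.0, -0.001]
contact_force: [-0.3, 0.3, 0.5]
grip_width: 0.0853
finger_force: 0.0
```

Request:
step_arm(
  deltas=[
    [[0,0,1,0,0,0,-1],[0,0,1,0,0,0,-1],[0,0,1,0,0,0,-1],[0,0,1,0,0,0,-1],[0,0,1,0,0,0,-1]],
  ],
)

```text
t: 25.55
tcp_pos: [0.4936, 0.0572, 0.2521]
ee_rot: [0.567, 0.824, -0.001, -0.001]
contact_force: [-0.0, 0.5, -0.1]
grip_width: 0.0857
finger_force: 0.0
```

Request:
step_arm(
  deltas=[
    [[0,0,0.7,0,0,0,-1],[0,0,0.66,0,0,0,-1],[0,0,0,0.6,0,0,-1],[0,0,0,0.6,0,0,-1],[0,0,0,0.6,0,0,-1]],
  ],
)

```text
t: 26.05
tcp_pos: [0.4824, 0.1104, 0.2521]
ee_rot: [0.631, 0.776, -0.001, -0.001]
contact_force: [0.6, 0.2, -0.0]
grip_width: 0.0853
finger_force: 0.0
```

Request:
step_arm(
  deltas=[
    [[0,0,0,0.6,0,0,-1],[0,0,0,0.6,0,0,-1],[0,0,0,0,0,0.5,-1],[0,0,0,0,0,0.7,-1],[0,0,0,0,0,0.6,-1]],
  ],
)

```text
t: 26.55
tcp_pos: [0.475, 0.1454, 0.1975]
ee_rot: [0.63, 0.776, -0.001, -0.001]
contact_force: [-0.6, 0.5, -0.2]
grip_width: 0.0854
finger_force: 0.0
```

Run:
```python
from h import *
c=fr(); c=fr()
t=imaging.capture("top"); plan(.4758,.1455,.082,.207)
cv2.imwrite("pics/g.png",np.hstack([cv2.resize(c["color"][130:330,190:390,::-1],(400,400)),cv2.resize(t["color"][130:330,180:380,::-1],(400,400))]))
```

```text
26.7 [ 0.4739  0.1449  0.1963 -0.0929 -0.5156  0.0212 -0.0032  0.0166 -0.0164] 0.0851
26.85 [ 0.4759  0.1453  0.1993  0.0314  0.4533  0.2445 -0.0244 -0.0344  0.0167] 0.0851
t 26.9 pos [0.4764 0.1454 0.2   ] yawy 0.207 turn [ 0.01  -0.001 -0.003] shift [ 0.007 -0.021  3.934] F [-0.28  1.15  0.08] gw 0.0854 q6 0.07
```

View pics/g.png

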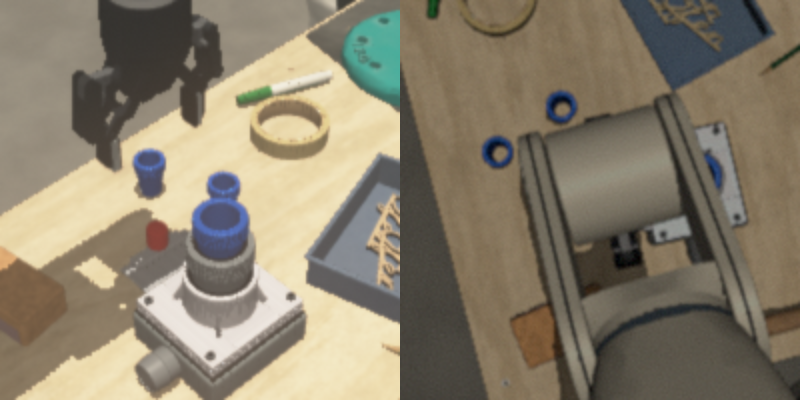

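Request:
step_arm(
  deltas=[
    [[0,0,0,0,0,0.5,-1],[0,0,0,0,0,0.6,-1],[0,0,0,0,0,0.6,-1],[0,0,0,0,0,0.4,-1],[0,0,0,0,0,0.2,-1]],
  ],
)

```text
t: 27.4
tcp_pos: [0.4759, 0.1453, 0.1298]
ee_rot: [0.63, 0.776, -0.0, -0.0]
contact_force: [0.1, -1.0, 0.8]
grip_width: 0.0853
finger_force: 0.0
```

Run:
```python
from h import *
c=imaging.capture("side"); plan(.4758,.1455,.083,.207)
cv2.imwrite("pics/i.png",cv2.resize(c["color"][130:330,190:390,::-1],(500,500)))
```

```text
t 27.45 pos [0.4756 0.1452 0.1294] yawy 0.207 turn [-0.009  0.001 -0.002] shift [0.008 0.007 1.547] F [ 0.67 -0.44  0.04] gw 0.0851 q6 0.07
```

View pics/i.png

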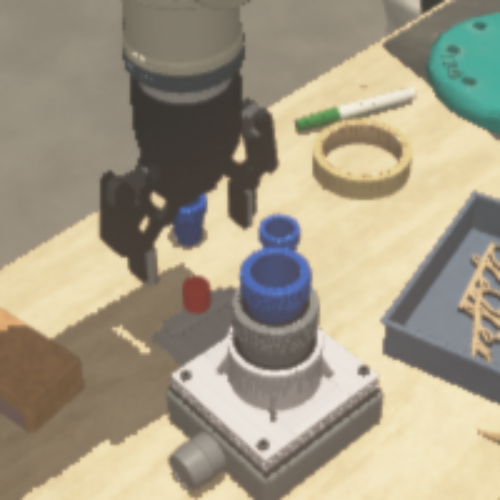

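Request:
step_arm(
  deltas=[
    [[0,0,0,0,0,0.5,-1],[0,0,0,0,0,0.5,-1],[0,0,0,0,0,0.3,-1],[0,0,0,0,0,0.15,-1],[0,0,0,0,0,0.08,-1]],
  ],
)

```text
t: 27.95
tcp_pos: [0.4762, 0.1454, 0.0844]
ee_rot: [0.63, 0.776, 0.0, 0.0]
contact_force: [-0.2, 0.6, 0.1]
grip_width: 0.0855
finger_force: 0.0
```

Request:
step_arm(
  deltas=[
    [[0,0,0,0,0,0,1],[0,0,0,0,0,0,1],[0,0,0,0,0,0,1],[0,0,0,0,0,0,1],[0,0,0,0,0,0,1]],
  ],
)

```text
t: 28.45
tcp_pos: [0.4757, 0.1453, 0.0848]
ee_rot: [0.63, 0.776, -0.0, -0.0]
contact_force: [-3.2, -0.9, 4.5]
grip_width: 0.021
finger_force: 25.0
```

Request:
step_arm(
  deltas=[
    [[0,0,0,0,0,0,1],[0,0,0,0,0,0,1],[0,0,0,0,0,0,1],[0,0,0,0,0,0,1],[0,0,0,0,0,0,1]],
  ],
)

```text
t: 28.95
tcp_pos: [0.4757, 0.1453, 0.0848]
ee_rot: [0.63, 0.776, -0.0, -0.0]
contact_force: [-1.8, 0.2, 4.6]
grip_width: 0.0208
finger_force: 25.0
```

```bash
python3 -c "
from h import *
fr()"
```

```text
29.1 [ 0.4757  0.1453  0.0848 -2.5124 -0.9396  5.4857 -0.0686  0.3801 -0.0312] 0.0213
```

Request:
step_arm(
  deltas=[
    [[0,0,0,0.1,0,0,1],[0,0,0,0.2,0,0,1],[0,0,0,0.25,0,0,1],[0,0,0,0.25,0,0,1],[0,0,0,0.25,0,0,1]],
  ],
  squeeze=40,
)

```text
t: 29.6
tcp_pos: [0.469, 0.1759, 0.0848]
ee_rot: [0.63, 0.776, -0.001, -0.0]
contact_force: [-2.1, -3.7, 8.0]
grip_width: 0.0206
finger_force: 39.5
```

Request:
step_arm(
  deltas=[
    [[0,0,0,0.25,0,0,1],[0,0,0,0.25,0,0,1],[0,0,0,0.2,0,0,1],[0,0,0,0.1,0,0,1],[0,0,0,0,0,0,1]],
  ],
)

```text
t: 30.1
tcp_pos: [0.4637, 0.1998, 0.0848]
ee_rot: [0.63, 0.776, -0.001, -0.0]
contact_force: [-4.9, 0.8, 7.4]
grip_width: 0.0206
finger_force: 39.6
```

```bash
python3 -c "
from h import *
fr(); print(np.hypot(*(r.observe()['tcp_pos'][:2]-[.4944,.0573])))"
```

```text
30.25 [ 0.4637  0.1998  0.0848 -4.5657  0.5596  7.4196  0.1649  0.7178  0.0096] 0.0206
0.1457320169466732
```

Request:
step_arm(
  deltas=[
    [[0,0,0,0.04,0,0,1],[0,0,0,0.03,0,0,1],[0,0,0,0.03,0,0,1],[0,0,0,0,0,0,1],[0,0,0,0,0,0,1]],
  ],
)

```text
t: 30.75
tcp_pos: [0.4633, 0.2017, 0.0848]
ee_rot: [0.63, 0.776, -0.001, -0.0]
contact_force: [-1.9, -6.2, 9.1]
grip_width: 0.0206
finger_force: 39.6
```

```bash
python3 -c "
from h import *
fr(); print(np.hypot(*(r.observe()['tcp_pos'][:2]-[.4944,.0573])))"
```

```text
30.9 [ 0.4633  0.2017  0.0848 -2.6788 -7.1138  8.3715 -1.0283  0.3471  0.0237] 0.0203
0.14765689382511737
```

Request:
step_arm(
  deltas=[
    [[0,0,0,0.04,0,0,1],[0,0,0,0.03,0,0,1],[0,0,0,0,0,0,1],[0,0,0,0,0,0,1],[0,0,0,0,0,0,1]],
  ],
)

```text
t: 31.4
tcp_pos: [0.4633, 0.2019, 0.0847]
ee_rot: [0.63, 0.777, -0.002, 0.001]
contact_force: [1.2, -19.7, 9.1]
grip_width: 0.0206
finger_force: 39.7
```

```bash
python3 -c "
from h import *
fr(); print(np.hypot(*(r.observe()['tcp_pos'][:2]-[.4944,.0573])))"
```

```text
31.55 [  0.4632   0.2019   0.0848   1.8537 -19.9209   9.009   -3.169   -0.369
   0.0341] 0.0203
0.1479230597465595
```

Request:
step_arm(
  deltas=[
    [[0,0,0,-0.05,0,0,1],[0,0,0,0,0,0,1],[0,0,0,0,0,0,-1],[0,0,0,0,0,0,-1],[0,0,0,0,0,0,-1]],
  ],
)

```text
t: 32.05
tcp_pos: [0.464, 0.2034, 0.0844]
ee_rot: [0.63, 0.776, 0.0, 0.0]
contact_force: [-0.1, -0.2, -0.2]
grip_width: 0.0638
finger_force: 0.0
```

Request:
step_arm(
  deltas=[
    [[0,0,0,0,0,0,-1],[0,0,0,0,0,0,-1],[0,0,0,0,0,0,-1],[0,0,0,0,0,0,-1],[0,0,0,0,0,0,-1]],
  ],
)

```text
t: 32.55
tcp_pos: [0.4638, 0.2032, 0.0844]
ee_rot: [0.63, 0.776, -0.0, -0.0]
contact_force: [-0.4, -0.3, 0.4]
grip_width: 0.0853
finger_force: 0.0
```

Request:
step_arm(
  deltas=[
    [[0,0,0,0,0,-0.3,-1],[0,0,0,0,0,-0.6,-1],[0,0,0,0,0,-0.9,-1],[0,0,0,0,0,-0.9,-1],[0,0,0,0,0,-0.9,-1]],
  ],
)

```text
t: 33.05
tcp_pos: [0.4637, 0.2031, 0.194]
ee_rot: [0.63, 0.776, 0.0, 0.0]
contact_force: [0.6, 0.0, -0.2]
grip_width: 0.0854
finger_force: 0.0
```

Request:
step_arm(
  deltas=[
    [[0,0,0,0.9,0,-0.5,-1],[0,0,0,0.9,0,-0.5,-1],[0,0,0,0.9,0,-0.5,-1],[0,0,0,0.9,0,0,-1],[0,0,0,0.9,0,0,-1]],
  ],
)

```text
t: 33.55
tcp_pos: [0.436, 0.3365, 0.2389]
ee_rot: [0.63, 0.776, 0.001, 0.0]
contact_force: [0.0, -0.0, -0.5]
grip_width: 0.0853
finger_force: 0.0
```

Run:
```python
from h import *
c=fr(); t=imaging.capture("top")
cv2.imwrite("pics/j.png",np.hstack([cv2.resize(c["color"][130:330,190:390,::-1],(400,400)),cv2.resize(t["color"][130:330,180:380,::-1],(400,400))]))
for k in (t,c):
    h=k["color"].astype(int); m=(h[:,:,0]>90)&(h[:,:,1]<70)&(h[:,:,2]<70); P=pts(k,m); P=P[(abs(P[:,0]-.463)<.05)&(abs(P[:,1]-.2)<.05)&(P[:,2]>.06)]
    if len(P): (x,y),rr=cv2.minEnclosingCircle(P[:,:2].astype(np.float32)); print(len(P),x,y,rr,np.hypot(x-.4962,y-.0589))
xy=np.array([.494,.057]); A=pts(c,np.ones((420,560),bool)); A=A[(np.hypot(A[:,0]-xy[0],A[:,1]-xy[1])<.032)]
cam=-np.array(c["R"]).T@c["t"]; v=(cam[:2]-xy)/np.linalg.norm(cam[:2]-xy); F=A[((A[:,:2]-xy)@v)>.008]
for a,b,rad in [(.113,.133,.031),(.148,.156,.0245),(.156,.165,.0245)]:
    Q=F[(F[:,2]>a)&(F[:,2]<b)]; print(len(Q),fitc(Q,rad))
print(np.percentile(A[:,2],[95,98,99]))
for n in ["sanding_block","tape_roll"]:
    for k in (t,c): print(n,[np.round(d["extent"]) for d in imaging.masks_of(k,n)[:1]])
```

```text
33.7 [ 0.4357  0.338   0.2384 -0.5525  0.8267  0.0628  0.0302 -0.0095  0.0199] 0.0852
67 0.4647608697414398 0.20347416400909424 0.010387854650616646 0.14795305948287515
232 [0.4942 0.0572]
79 [0.4943 0.0568]
119 [0.4943 0.0572]
[0.16654793 0.16724123 0.16766685]
sanding_block [array([263., 293.,  53.,  41.])]
sanding_block [array([192., 274.,  62.,  56.])]
tape_roll [array([228., 128.,  43.,  41.])]
tape_roll [array([334., 195.,  42.,  35.])]
```

View pics/j.png

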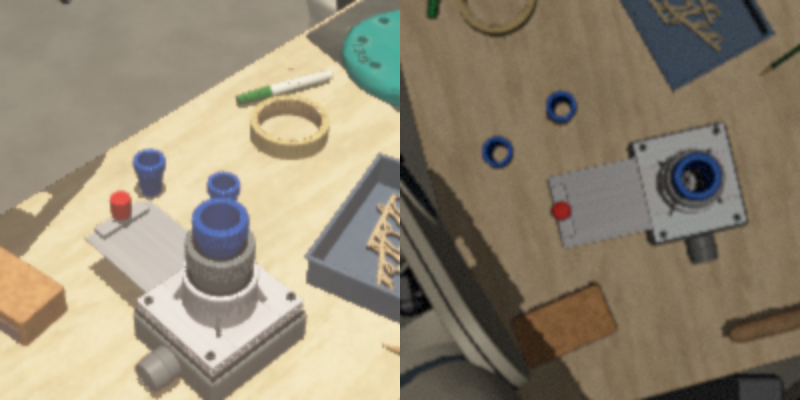

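The blade is fully out: the knob, at (121,205) in the side view, is 148 mm from the port axis. The stack at (220,240) stands straight at the expected height, and the bystanders have not moved.

```bash
python3 -c "
from h import *
print(r.job_done())"
```

```text
the job is handed in; nothing more can be done
None
```

I handed the job in: with the gate still shut, the large grey reducer went into the port and the small blue one into it, both straight and let go after being lowered gently, and then I pulled the blade to its stop by the red knob.

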